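# Set the sole-length stop to the clip

## Task

Set the sole gauge for the next pair: gently nudge the stiff blue stop along its board, away from the steel heel fence, until the white line on it stands alongside the red clip, within the clip's width, and do not run it past the clip. Leave the yellow stop on the other gauge and the red-lidded polish tin where they are.

Things in the scene. Friction and masses are not known exactly. Their poses are not given: they have to be found in the camera images.
- blue_stop: Blue sliding block, 60 mm across its board (x), 24 along it (y), 42 high, 19 to 61 mm above the bench. Origin: centre of underside. A white line over its top marks y = 0. Slides only along its y; +y leads from the steel heel fence to the clip. Starts 62 to 190 mm short of the clip, 90 mm or more clear of the fence. Stiff: 6 to 7 N moves it; no coasting; it can run at least 40 mm past the clip.
- red_clip: Red clip, 16 (x) by 24 (y) by 24 mm high, fixed beside the blue stop's board at its far (+x) edge, 44 mm from the centre line. Origin: centre of underside; axes parallel to the blue stop's. Board: pale wood, 70 mm wide, 400 long, top 18 mm above the bench, fixed, running left-right within 7 degrees. Heel fence: at its right (-y) end, 60 mm across, top 52 mm above the bench.
- yellow_stop: Yellow block, same size, origin, axes and stiffness as the blue one, on the other, alike gauge board nearer to or farther from the robot (the two gauges change places; centre lines 90 to 270 mm apart). Not to be moved.
- polish_tin: Flat round polish tin with a red lid, loose on the bench, 72 mm across, 32 mm high, to the robot's right, beyond the fence ends of the gauges. Origin: centre of underside. Not to be moved.

How it is judged:
By the outcome, as a careful person would: the job done as asked, in the order asked, and still so for the second after the job is handed in, with the robot touching nothing.
It also fails if it takes over 35 s, if anything falls off the work surface, if the arm or the gripper's body presses on something with over 40 N, if the wrist force passes 120 N, or if a joint passes its speed limit or range.

## Robot

A 6-joint arm with a two-finger parallel gripper is mounted at the origin on the work surface. World frame = base frame: x ahead of the robot, y to its left, z up, the work surface at z = 0. Lengths are in m, angles in degrees, forces in N, time in s.
With the tool pointing down it reaches from about 0.35 to 0.875 m from the base axis. Payload 4.2 kg.
Tool frame: the origin (TCP) lies midway between the tips of the shut fingers; the grasp point (between the pads) lies 19 mm behind it; x points along the fingers, z is the direction in which the jaws open and shut, and the axes are right-handed (so a half turn about x gives the same grasp; the last joint's range is limited). The gripper opens to 87 mm and grips with 3 to 60 N. Pads are 19 mm wide; open, the fingers measure 117 mm over their backs; the gripper's body (75 mm by 190 mm) begins 51 mm behind the grasp point.
Start: joints at [-48.381, 22.042, 0.453, 0, -68.411, -14.817], TCP at [0.282, -0.558, 0.223] pointing down, gripper open.
Joint ranges: [-179.83, 179.83], [-69.29, 118.12], [-61.27, 80.66], [-181.25, 117.63], [-171.15, -9.14], [-177.46, 177.46]. Speed limits (degrees/s): [159.86, 159.86, 180, 180, 180, 180].

## Interface

Orientations are given as [roll, pitch, yaw] about the fixed x, y, z axes, in that order (R = Rz(yaw) Ry(pitch) Rx(roll)).
In Python, from rig import arm gives the robot as it stands. The module is installed in compiled form; this text tells all that it offers.
- The arm moves only by the shell command python3 -m inch 'ROWS' [OPENING] [FORCE]. ROWS is JSON, a list of rows, each an object of numbers: "dx", "dy", "dz": the shift along the tool's x, y, z in mm; "wx", "wy", "wz": the turn, a rotation vector about the tool's x, y, z in rad. In form: [{"dx": .., "dy": .., "dz": .., "wx": .., "wy": .., "wz": ..}, ...]. A call has 1 to 10 rows; each row is the pose to reach, as a shift and turn from the pose commanded when the call began, along the tool's axes at that moment; what a row does not reach only later rows make up. A row lasts 1/10 s, in which the tool goes at most 50 mm and 8.59 degrees, less where a joint would pass 70% of its speed; a pose out of reach is approached as far as the arm can. A call with a gripper value outside its range is refused whole. OPENING is the closure, from 0 (fully open) to 1 (shut), set as the call begins (- or left out, the last holds). The fingers move at their own pace and stop on an object; FORCE is the grip in N (left out, the last holds). Time passes only in rows, so rows that repeat a pose let the fingers close. It gives the time, the measured TCP pose, the force and the opening at its end, in the units of the state.
- arm.get_obs(): the state, without advancing time (a new reading comes with each control period).
- arm.snapshot(name): name is "scene" or "top"; returns the picture (480x640x3 uint8, blue, green, red); there is no depth.
- arm.camera_info(name): a dict with "mtx" (3x3 intrinsics, pixels), "xyz" and "attitude" of the camera in the world. Camera axes: x right, y up, looking along -z (the intrinsics and any distortion apply to the point x, -y, -z); pixel columns grow to the right and rows downward; lengths in m; the calibration is good to about 2 mm. A picture is of the moment at which its call begins. camera_info takes no time and is no camera call.
- arm.finish_job(): hands the job in, once; it reports no verdict.
The state is a dict: "time_s": time; "joint_positions": joint angles; "dq": joint speeds; "joint_efforts": joint torques, N m; "eef_pos": TCP position; "eef_rot": TCP orientation; "force": force on the tool from outside, world axes, zero at the start; "wrist_torque": the same for the moment, N m; "grip_width": finger opening in m.
Only numpy, scipy, OpenCV 4.12 (cv2) and the standard library are available. Lean on these libraries where they do the work, as an engineer would, in place of code of your own. Each camera call takes 0.05 s, during which the arm holds its last target.

## Working session

There is one attempt and no reset: what is moved stays moved. The work goes in short steps, Python scripts to look and compute and a shell command to move; the robot and the scene stay as the last step left them, time stands still between calls to the robot, and variables do not carry over. Pictures are saved under pics/ and viewed, and the job is handed in when it is done.

```bash
mkdir -p pics
python3 - <<'E'
from rig import arm
import cv2
for n in("scene","top"):
    cv2.imwrite(f"pics/{n}0.png",arm.snapshot(n)); print(arm.camera_info(n))
print(arm.get_obs())
E
```

```text
{'mtx': array([[546.62212395,   0.        , 311.92249994],
       [  0.        , 546.62212395, 242.60183901],
       [  0.        ,   0.        ,   1.        ]]), 'xyz': array([ 1.2923596 , -0.04227766,  0.52323566]), 'attitude': array([55.63430962,  1.06189496, 98.11182959])}
{'mtx': array([[515.17076636,   0.        , 319.09699804],
       [  0.        , 515.17076636, 237.89381348],
       [  0.        ,   0.        ,   1.        ]]), 'xyz': array([ 0.45104385, -0.15913371,  0.8191349 ]), 'attitude': array([  9.37185008,   1.3050428 , -90.71091871])}
{'time_s': 0.1, 'joint_positions': array([-4.83816687e+01,  2.20867327e+01,  3.88092459e-01, -2.35599216e-02,
       -6.84097755e+01, -1.48185155e+01]), 'dq': array([ 0.11277495, -0.08352345,  0.18593293,  0.07719815, -0.05600256,
       -0.08450084]), 'joint_efforts': array([-1.65681822e-04, -3.91690207e+01,  1.87933302e+01,  4.23196167e+00,
        1.34724320e-02, -7.56684085e-05]), 'eef_pos': array([ 0.28159041, -0.55738486,  0.22157286]), 'eef_rot': array([  3.40341852,  89.88939474, 120.19454433]), 'force': array([0.13449022, 0.09021256, 1.09508557]), 'wrist_torque': array([-0.00769066,  0.04471064,  0.01516452]), 'grip_width': 0.08698222988831687}
```

View pics/scene0.png

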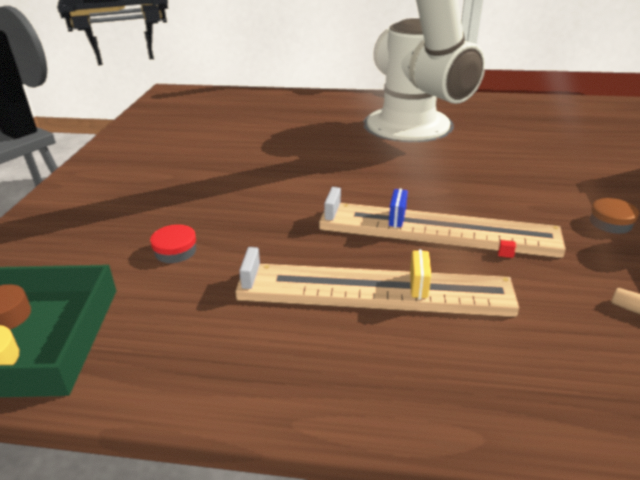

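View pics/top0.png

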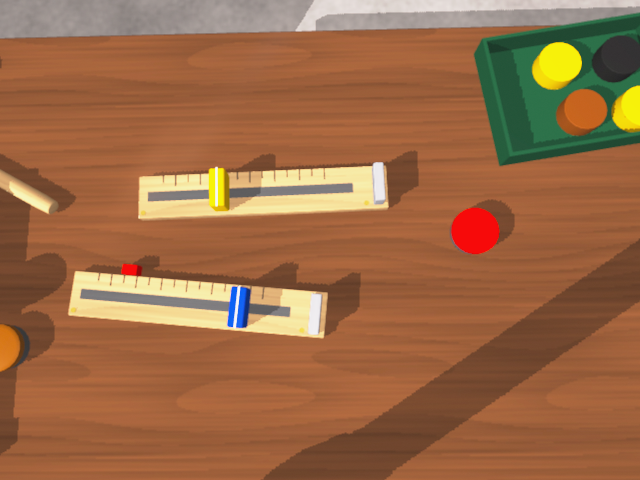

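The scene camera shows the blue stop on the gauge nearer the robot, with the yellow stop on the far gauge. In the top view blue is at about (239,307), the clip at (131,270) and the fence at (316,314). The tin, at (475,231), is well clear. I'll enlarge the crop next.

```bash
cat > h.py <<'E'
import numpy as np, cv2
from rig import arm
from scipy.spatial.transform import Rotation as R
def pix2w(n,uv,z):
    c=arm.camera_info(n);M=R.from_euler('xyz',c['attitude'],degrees=True).as_matrix()
    d=np.linalg.inv(c['mtx'])@[uv[0],uv[1],1]; d=M@(d*[1,-1,-1])
    return c['xyz']+d*(z-c['xyz'][2])/d[2]
def crop(img,name,x,y,w,h,s):
    cv2.imwrite(name,cv2.resize(img[y:y+h,x:x+w],None,fx=s,fy=s,interpolation=cv2.INTER_CUBIC))
E
python3 - <<'E'
from h import *
t=cv2.imread("pics/top0.png");s=cv2.imread("pics/scene0.png")
crop(t,"pics/tA.png",60,255,150,110,5);crop(t,"pics/tB.png",200,255,150,110,5)
crop(s,"pics/sA.png",310,170,260,100,3)
E
```

```text
(no output)
```

View pics/tA.png

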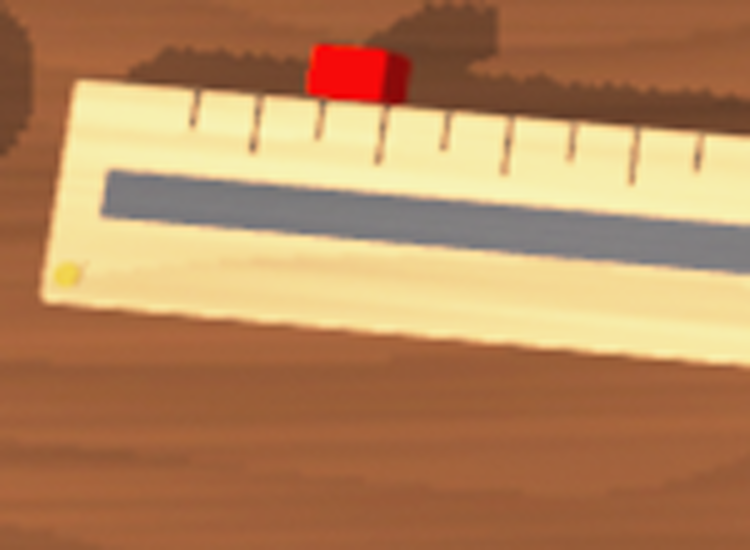

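View pics/tB.png

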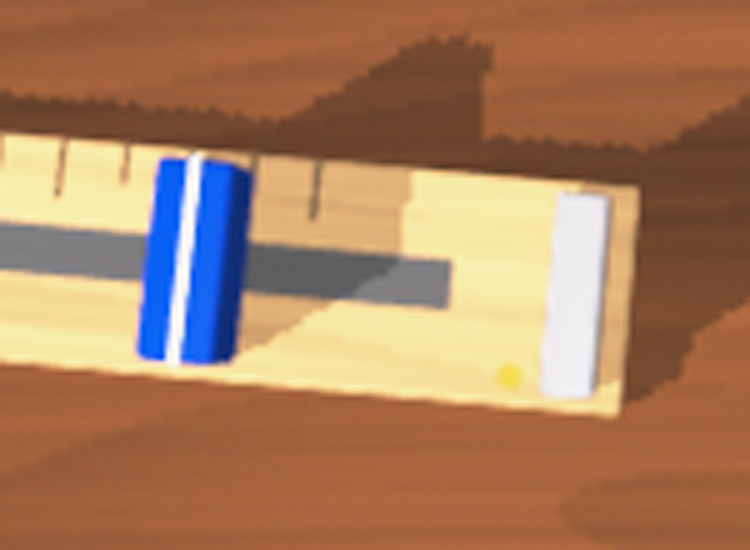

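View pics/sA.png

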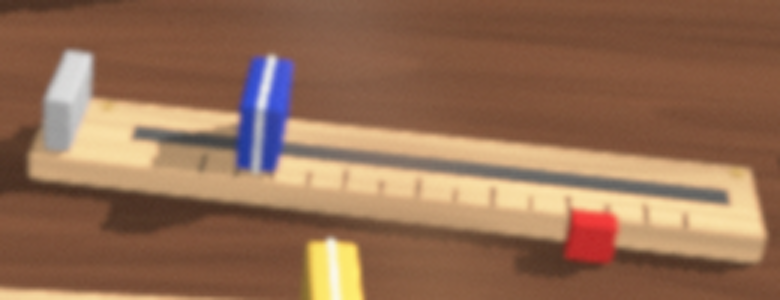

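Run:
```python
from h import *
np.set_printoptions(precision=4,suppress=True)
A=lambda x,y:(60+x/5,255+y/5); B=lambda x,y:(200+x/5,255+y/5); S=lambda x,y:(310+x/3,170+y/3)
tl,bl,tr,br=[pix2w('top',p,.018) for p in(A(75,80),A(42,301),B(640,186),B(618,415))]
print(tl,bl,tr,br)
u=(tl+bl-tr-br)[:2];L=np.linalg.norm(u)/2;u/=np.linalg.norm(u);print('L',L,'W',np.linalg.norm(tl-bl),'yaw',np.degrees(np.arctan2(-u[0],u[1])))
v=np.array([u[1],-u[0]]);c=((tl+bl+tr+br)/4)[:2];print('c',c,'u',u,'v',v)
def f(n,p,z):
    d=pix2w(n,p,z)[:2]-c;return np.array([d@v,d@u])*1000
print('clip top',[f('top',A(*p),.024) for p in((315,44),(388,50),(382,103),(307,97))])
print('clip scene front top/bot',[f('scene',S(*p),.024) for p in((571,211),(617,214))],[f('scene',S(*p),0) for p in((566,256),(612,263))])
print('line top',[f('top',B(*p),.061) for p in((196,153),(173,365))])
print('edges top',[f('top',B(*p),.061) for p in((138,357),(212,362),(160,160),(228,166))])
print('line scene',[f('scene',S(*p),.061) for p in((272,56),(262,88))],f('scene',S(257,170),.019))
print('fence',[f('top',B(*p),.052) for p in((560,192),(608,198),(542,393),(592,398))])
for n,p,z in(('top',(218,189),.061),('top',(475,231),.032)):print(pix2w(n,p,z))
c2=arm.camera_info('top')
```

```text
[0.5368 0.2431 0.018 ] [0.468 0.249 0.018] [ 0.498  -0.1553  0.018 ] [ 0.4285 -0.1475  0.018 ]
L 0.3993601672596328 W 0.06912112050420675 yaw -5.624323097193759
c [0.4828 0.0473] u [0.098  0.9952] v [ 0.9952 -0.098 ]
clip top [array([ 51.7386, 123.2055]), array([51.7828, 99.9667]), array([35.1657, 99.4673]), array([ 35.0519, 123.2557])]
clip scene front top/bot [array([ 36.9944, 102.872 ]), array([ 34.8118, 126.5496])] [array([ 44.8993, 104.0409]), array([ 46.346 , 127.7134])]
line top [array([ 31.1364, -69.3261]), array([-30.6735, -69.462 ])]
edges top [array([-29.2704, -59.0054]), array([-28.8401, -80.7186]), array([ 28.1922, -58.9358]), array([ 28.1305, -79.1799])]
line scene [array([-34.3922, -67.1612]), array([  3.903, -68.648])] [ 23.6384 -66.3407]
fence [array([  29.2664, -176.9955]), array([  28.7031, -191.3408]), array([ -29.615 , -176.8915]), array([ -29.7875, -191.6189])]
[0.6543 0.0096 0.061 ]
[ 0.5881 -0.3833  0.032 ]
```

```bash
cat >> h.py <<'E'
np.set_printoptions(precision=4,suppress=True)
c=np.array([.4828,.0473]);u=np.array([.098,.9952]);v=np.array([u[1],-u[0]])
def plan(y,z,x=0):
    o=arm.get_obs();T=R.from_euler('xyz',o['eef_rot'],degrees=True)
    best=None
    for s in(1,-1):
        X=np.array([0,0,-1.]);Z=s*np.r_[v,0];Y=np.cross(Z,X)
        D=R.from_matrix(np.c_[X,Y,Z]); rv=(T.inv()*D).as_rotvec()
        print('rotvec',rv,'deg',np.degrees(np.linalg.norm(rv)))
    p=np.r_[c+u*y+v*x,z]
    print('target',p,'tool shift mm',T.inv().apply(p-o['eef_pos'])*1000)
    print(T.as_matrix()); stat()
def stat():
    o=arm.get_obs();d=o['eef_pos'][:2]-c
    print('t',o['time_s'],'tcp',o['eef_pos'],'board x,y mm',d@v*1000,d@u*1000,'F',o['force'],'Fu',o['force'][:2]@u,'w',o['grip_width'])
E
python3 -c "
from h import *
plan(-.127,.22)"
```

```text
rotvec [ 2.1365  0.001  -0.0021] deg 122.41509204890251
rotvec [-1.005   0.0018  0.0009] deg 57.5850344130829
target [ 0.4704 -0.0791  0.22  ] tool shift mm [   2.1876 -384.0872  341.8655]
[[-0.001  -0.8927 -0.4507]
 [ 0.0017 -0.4507  0.8927]
 [-1.      0.0001  0.0019]]
t 0.1 tcp [ 0.2816 -0.5574  0.2216] board x,y mm -140.98467072773275 -621.5009120433023 F [0.1345 0.0902 1.0951] Fu 0.102959579810587 w 0.08698222988831687
```

```bash
python3 -m inch '[{"dy":-20,"dz":18,"wx":-0.06},{"dy":-58,"dz":52,"wx":-0.16},{"dy":-96,"dz":86,"wx":-0.26},{"dy":-134,"dz":120,"wx":-0.36},{"dy":-172,"dz":153,"wx":-0.46},{"dy":-210,"dz":187,"wx":-0.56},{"dy":-248,"dz":221,"wx":-0.66},{"dy":-286,"dz":255,"wx":-0.76},{"dy":-320,"dz":285,"wx":-0.86},{"dy":-350,"dz":312,"wx":-0.95}]' 1 20; python3 -c "
from h import *
plan(-.127,.12)"
```

```text
rotvec [ 2.1365  0.001  -0.0021] deg 122.41509204890251
rotvec [-1.005   0.0018  0.0009] deg 57.5850344130829
target [ 0.4704 -0.0791  0.12  ] tool shift mm [ 102.1874 -384.0987  341.6728]
[[-0.001  -0.8927 -0.4507]
 [ 0.0017 -0.4507  0.8927]
 [-1.      0.0001  0.0019]]
t 0.1 tcp [ 0.2816 -0.5574  0.2216] board x,y mm -140.98467072773275 -621.5009120433023 F [0.1345 0.0902 1.0951] Fu 0.102959579810587 w 0.08698222988831687$[0]: bad value
```

The move was refused and nothing moved. I'll try again with all six keys in each row.

```bash
python3 -m inch '[{"dx":0,"dy":-20,"dz":18,"wx":-0.06,"wy":0,"wz":0},{"dx":0,"dy":-58,"dz":52,"wx":-0.16,"wy":0,"wz":0},{"dx":0,"dy":-96,"dz":86,"wx":-0.26,"wy":0,"wz":0},{"dx":0,"dy":-134,"dz":120,"wx":-0.36,"wy":0,"wz":0},{"dx":0,"dy":-172,"dz":153,"wx":-0.46,"wy":0,"wz":0},{"dx":0,"dy":-210,"dz":187,"wx":-0.56,"wy":0,"wz":0},{"dx":0,"dy":-248,"dz":221,"wx":-0.66,"wy":0,"wz":0},{"dx":0,"dy":-286,"dz":255,"wx":-0.76,"wy":0,"wz":0},{"dx":0,"dy":-320,"dz":285,"wx":-0.86,"wy":0,"wz":0},{"dx":0,"dy":-350,"dz":312,"wx":-0.95,"wy":0,"wz":0}]' 1 20; python3 -c "
from h import *
plan(-.127,.12)"
```

```text
time_s: 1.1
eef_pos: [0.4538, -0.1192, 0.2225]
eef_rot: [-75.9, 90.0, 95.6]
force: [0.3, -0.4, 0.2]
grip_width: 0.0152
rotvec [ 3.0917  0.0003 -0.0001] deg 177.14390721218922
rotvec [-0.0498  0.      0.0002] deg 2.8561150866934524
target [ 0.4704 -0.0791  0.12  ] tool shift mm [102.4789 -42.0581 -10.4797]
[[-0.     -0.1475 -0.9891]
 [ 0.0002 -0.9891  0.1475]
 [-1.     -0.0002  0.    ]]
t 1.1 tcp [ 0.4538 -0.1192  0.2225] board x,y mm -12.558540944025257 -168.50750560916163 F [ 0.3145 -0.4114  0.2136] Fu -0.37860122331838586 w 0.015195971558901152
```

```bash
python3 -m inch '[{"dx":0,"dy":-22,"dz":-6,"wx":-0.03,"wy":0,"wz":0},{"dx":20,"dy":-40,"dz":-10,"wx":-0.05,"wy":0,"wz":0},{"dx":60,"dy":-40,"dz":-10,"wx":-0.05,"wy":0,"wz":0},{"dx":95,"dy":-40,"dz":-10,"wx":-0.05,"wy":0,"wz":0},{"dx":115,"dy":-40,"dz":-10,"wx":-0.05,"wy":0,"wz":0},{"dx":115,"dy":-40,"dz":-10,"wx":-0.05,"wy":0,"wz":0},{"dx":115,"dy":-40,"dz":-10,"wx":-0.05,"wy":0,"wz":0}]'
python3 - <<'E'
from h import *
plan(-.125,.038)
t=arm.snapshot('top');cv2.imwrite('pics/t1.png',t);s=arm.snapshot('scene');crop(s,'pics/s1.png',310,100,260,180,3)
E
```

```text
time_s: 1.8
eef_pos: [0.4698, -0.0836, 0.1078]
eef_rot: [77.7, 90.0, -108.2]
force: [0.4, 0.2, 1.0]
grip_width: 0.0004
rotvec [ 3.1372 -0.0007 -0.0002] deg 179.74646437218817
rotvec [-0.0044  0.0001 -0.0004] deg 0.2548885295342495
target [ 0.4706 -0.0771  0.038 ] tool shift mm [69.8297 -6.5521 -0.0427]
[[-0.0001 -0.1024 -0.9947]
 [-0.0004 -0.9947  0.1024]
 [-1.      0.0004  0.0001]]
t 1.8 tcp [ 0.4698 -0.0836  0.1078] board x,y mm -0.06469162114045086 -131.5241186620195 F [0.3928 0.1625 0.9618] Fu 0.20024133173514091 w 0.0003644423799642586
```

View pics/s1.png

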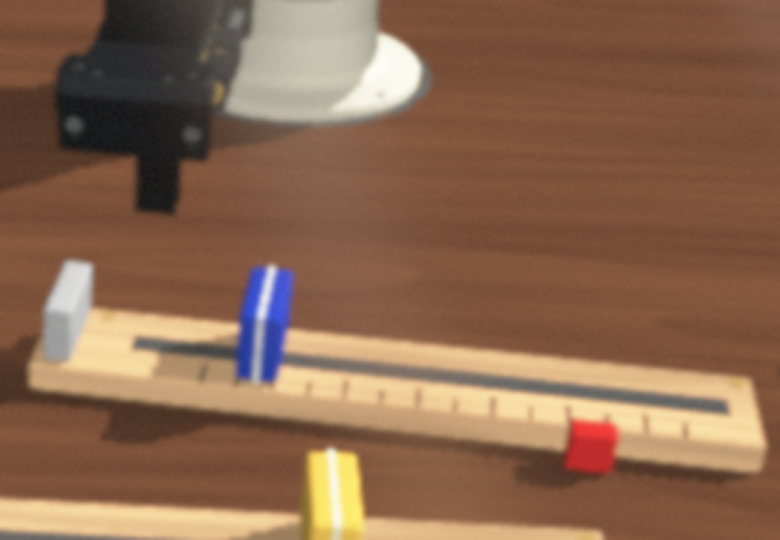

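View pics/t1.png

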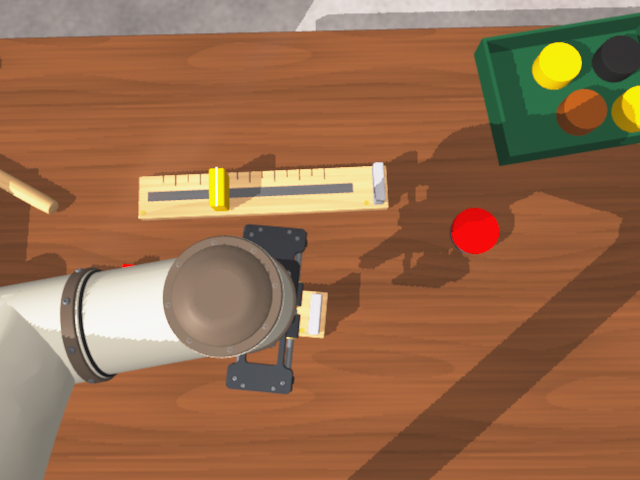

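The fingers are shut and hang above the board, between the fence and the blue stop, with everything undisturbed. In the s1 crop they are at about (157,210). The arm blocks the top view, but the scene camera still sees the stop and the clip. Next I'll lower the fingers.

```bash
python3 -m inch '[{"dx":15,"dy":-4,"dz":0,"wx":0,"wy":0,"wz":0},{"dx":32,"dy":-4,"dz":0,"wx":0,"wy":0,"wz":0},{"dx":50,"dy":-4,"dz":0,"wx":0,"wy":0,"wz":0},{"dx":62,"dy":-4,"dz":0,"wx":0,"wy":0,"wz":0},{"dx":69,"dy":-4,"dz":0,"wx":0,"wy":0,"wz":0},{"dx":69,"dy":-4,"dz":0,"wx":0,"wy":0,"wz":0},{"dx":69,"dy":-4,"dz":0,"wx":0,"wy":0,"wz":0}]'
python3 - <<'E'
from h import *
plan(-.094,.038)
s=arm.snapshot('scene');crop(s,'pics/s2.png',310,100,260,180,3)
E
```

```text
time_s: 2.6
eef_pos: [0.4708, -0.0795, 0.0395]
eef_rot: [-169.4, 89.9, 4.7]
force: [0.7, 0.4, 0.1]
grip_width: 0.0002
rotvec [3.1369 0.0006 0.003 ] deg 179.73355140634686
rotvec [-0.0047 -0.0019  0.0004] deg 0.28927293287647143
target [ 0.4736 -0.0462  0.038 ] tool shift mm [  1.4731 -33.3452   0.621 ]
[[ 0.002  -0.1026 -0.9947]
 [ 0.0002 -0.9947  0.1026]
 [-1.     -0.0004 -0.0019]]
t 2.6 tcp [ 0.4708 -0.0795  0.0395] board x,y mm 0.4631073374124974 -127.35124587052837 F [0.655  0.4087 0.0773] Fu 0.47092220906025956 w 0.00023191226720996154
```

View pics/s2.png

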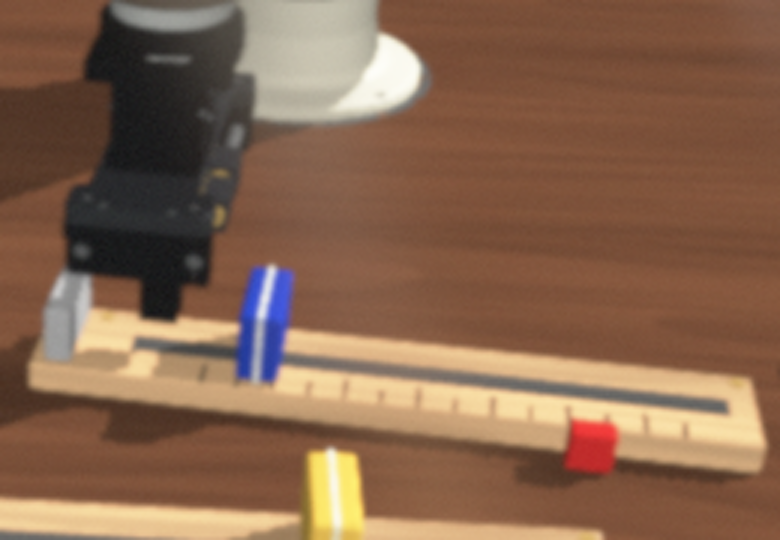

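The fingers are down at board-frame y = -127 mm, z 39 mm, clear of both fence and stop. Now a slow approach to find contact.

```bash
python3 -m inch '[{"dx":0,"dy":-6,"dz":0,"wx":0,"wy":0,"wz":0},{"dx":0,"dy":-12,"dz":0,"wx":0,"wy":0,"wz":0},{"dx":0,"dy":-18,"dz":0,"wx":0,"wy":0,"wz":0},{"dx":0,"dy":-23,"dz":0,"wx":0,"wy":0,"wz":0},{"dx":0,"dy":-27,"dz":0,"wx":0,"wy":0,"wz":0},{"dx":0,"dy":-30,"dz":0,"wx":0,"wy":0,"wz":0},{"dx":0,"dy":-33,"dz":0,"wx":0,"wy":0,"wz":0},{"dx":0,"dy":-36,"dz":0,"wx":0,"wy":0,"wz":0},{"dx":0,"dy":-39,"dz":0,"wx":0,"wy":0,"wz":0},{"dx":0,"dy":-42,"dz":0,"wx":0,"wy":0,"wz":0}]'; python3 -c "
from h import *
stat()"
```

```text
time_s: 3.65
eef_pos: [0.474, -0.0386, 0.0385]
eef_rot: [64.4, 89.9, -121.5]
force: [0.8, -7.5, 0.1]
grip_width: -0.0
t 3.65 tcp [ 0.474  -0.0386  0.0385] board x,y mm -0.3018427864936912 -86.36818701236372 F [ 0.7633 -7.509   0.0942] Fu -7.398123826853931 w -3.378320944437033e-05
```

Contact, with about 7.4 N resisting. I'll push 100 mm and then look.

```bash
python3 -m inch '[{"dx":0,"dy":-6,"dz":0,"wx":0,"wy":0,"wz":0},{"dx":0,"dy":-14,"dz":0,"wx":0,"wy":0,"wz":0},{"dx":0,"dy":-24,"dz":0,"wx":0,"wy":0,"wz":0},{"dx":0,"dy":-36,"dz":0,"wx":0,"wy":0,"wz":0},{"dx":0,"dy":-48,"dz":0,"wx":0,"wy":0,"wz":0},{"dx":0,"dy":-60,"dz":0,"wx":0,"wy":0,"wz":0},{"dx":0,"dy":-72,"dz":0,"wx":0,"wy":0,"wz":0},{"dx":0,"dy":-84,"dz":0,"wx":0,"wy":0,"wz":0},{"dx":0,"dy":-94,"dz":0,"wx":0,"wy":0,"wz":0},{"dx":0,"dy":-100,"dz":0,"wx":0,"wy":0,"wz":0}]'
python3 - <<'E'
from h import *
stat()
s=arm.snapshot('scene');crop(s,'pics/s3.png',380,160,190,110,4);t=arm.snapshot('top');cv2.imwrite('pics/t3.png',t)
E
```

```text
time_s: 4.65
eef_pos: [0.4839, 0.0606, 0.0385]
eef_rot: [55.9, 89.8, -130.0]
force: [-0.3, -7.2, 1.6]
grip_width: 0.0005
t 4.65 tcp [0.4839 0.0606 0.0385] board x,y mm -0.1829595485372236 13.38206723547081 F [-0.2569 -7.2339  1.627 ] Fu -7.22439391468964 w 0.0005390976518815194
```

View pics/s3.png

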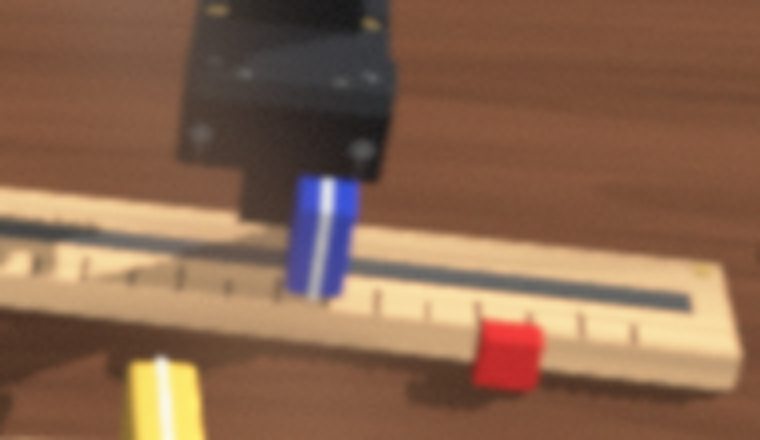

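Run:
```python
from h import *
S=lambda x,y:(380+x/4,160+y/4)
def f(p,z):
    d=pix2w('scene',S(*p),z)[:2]-c;return np.array([d@v,d@u])*1000
print('line',f((323,212),.061),f((316,298),.019))
print('clip back-top',f((485,319),.024),f((541,324),.024),'front-bot',f((474,387),0),f((540,392),0))
print('fingertip edge',f((290,222),.0385))
```

```text
line [27.0097 35.8393] [25.7557 38.5191]
clip back-top [ 34.978  104.4162] [ 33.9859 126.0122] front-bot [ 49.0199 103.6934] [ 46.9739 129.2689]
fingertip edge [-0.2519 24.7929]
```

The line is now about 76–79 mm short of the clip. I'll push 65 mm and measure again.

```bash
python3 -m inch '[{"dx":0,"dy":-5,"dz":0,"wx":0,"wy":0,"wz":0},{"dx":0,"dy":-13,"dz":0,"wx":0,"wy":0,"wz":0},{"dx":0,"dy":-22,"dz":0,"wx":0,"wy":0,"wz":0},{"dx":0,"dy":-31,"dz":0,"wx":0,"wy":0,"wz":0},{"dx":0,"dy":-40,"dz":0,"wx":0,"wy":0,"wz":0},{"dx":0,"dy":-48,"dz":0,"wx":0,"wy":0,"wz":0},{"dx":0,"dy":-55,"dz":0,"wx":0,"wy":0,"wz":0},{"dx":0,"dy":-61,"dz":0,"wx":0,"wy":0,"wz":0},{"dx":0,"dy":-65,"dz":0,"wx":0,"wy":0,"wz":0},{"dx":0,"dy":-65,"dz":0,"wx":0,"wy":0,"wz":0}]'
python3 - <<'E'
from h import *
stat()
s=arm.snapshot('scene');crop(s,'pics/s4.png',430,170,150,100,5)
E
```

```text
time_s: 5.75
eef_pos: [0.4904, 0.1254, 0.0385]
eef_rot: [45.1, 89.8, -140.9]
force: [0.3, -4.3, 3.6]
grip_width: 0.0004
t 5.75 tcp [0.4904 0.1254 0.0385] board x,y mm -0.07401417275481782 78.46062938174249 F [ 0.2724 -4.3096  3.6344] Fu -4.262183205121513 w 0.00043920983609430813
```

View pics/s4.png

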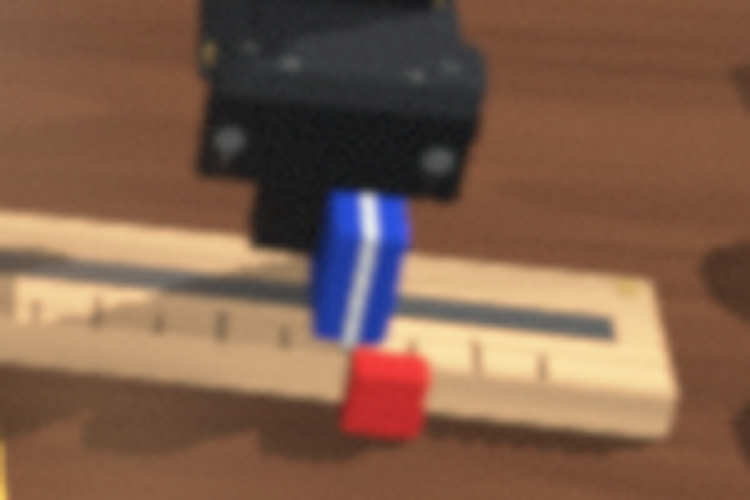

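Run:
```python
from h import *
S=lambda x,y:(430+x/5,170+y/5)
def f(p,z):
    d=pix2w('scene',S(*p),z)[:2]-c;return np.array([d@v,d@u])*1000
print('line',f((368,240),.061),f((349,342),.019))
print('clip back-top',f((359,348),.024),f((430,355),.024),'front-top',f((352,366),.024),f((426,376),.024),'bot',f((342,430),0),f((420,438),0))
```

```text
line [ 28.5458 101.9514] [ 23.6043 103.4222]
clip back-top [ 34.3478 105.2908] [ 33.7349 127.1757] front-top [ 45.4058 102.719 ] [ 46.2879 125.2329] bot [ 46.9166 103.6095] [ 46.1764 127.7759]
```

The line is at about 102.5 mm and the clip centre at about 115 mm in the scene-camera frame; the top view and kinematics give 11 mm to go. I'll push 11 mm.

```bash
python3 -m inch '[{"dx":0,"dy":-2,"dz":0,"wx":0,"wy":0,"wz":0},{"dx":0,"dy":-5,"dz":0,"wx":0,"wy":0,"wz":0},{"dx":0,"dy":-8,"dz":0,"wx":0,"wy":0,"wz":0},{"dx":0,"dy":-10,"dz":0,"wx":0,"wy":0,"wz":0},{"dx":0,"dy":-11,"dz":0,"wx":0,"wy":0,"wz":0},{"dx":0,"dy":-11,"dz":0,"wx":0,"wy":0,"wz":0}]'
python3 - <<'E'
from h import *
stat()
s=arm.snapshot('scene');crop(s,'pics/s5.png',430,170,150,100,5)
E
```

```text
time_s: 6.4
eef_pos: [0.4915, 0.1362, 0.0385]
eef_rot: [43.1, 89.9, -142.8]
force: [-0.1, -5.1, 3.5]
grip_width: 0.0003
t 6.4 tcp [0.4915 0.1362 0.0385] board x,y mm -0.05583782700479794 89.34121727484998 F [-0.1219 -5.1388  3.538 ] Fu -5.126027079492587 w 0.0003044927961909541
```

View pics/s5.png

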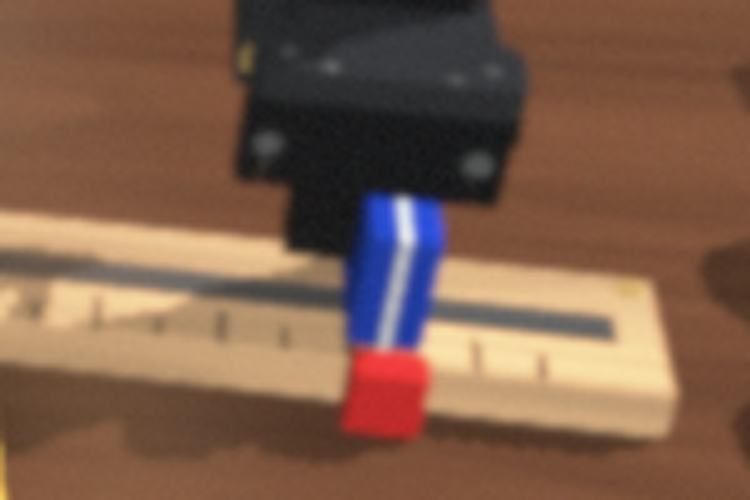

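The line now meets the clip, at crop column about 384 against the clip's 359–430. I'll back off, rise, and move clear so I can check from the top camera.

```bash
python3 -m inch '[{"dx":0,"dy":6,"dz":0,"wx":0,"wy":0,"wz":0},{"dx":0,"dy":18,"dz":0,"wx":0,"wy":0,"wz":0},{"dx":0,"dy":35,"dz":0,"wx":0,"wy":0,"wz":0},{"dx":0,"dy":45,"dz":0,"wx":0,"wy":0,"wz":0},{"dx":-20,"dy":48,"dz":0,"wx":0,"wy":0,"wz":0},{"dx":-60,"dy":50,"dz":0,"wx":0,"wy":0,"wz":0},{"dx":-100,"dy":60,"dz":0,"wx":0,"wy":0,"wz":0},{"dx":-135,"dy":90,"dz":0,"wx":0,"wy":0,"wz":0},{"dx":-150,"dy":130,"dz":0,"wx":0,"wy":0,"wz":0},{"dx":-150,"dy":170,"dz":0,"wx":0,"wy":0,"wz":0}]'
python3 -m inch '[{"dx":0,"dy":40,"dz":0,"wx":0,"wy":0,"wz":0},{"dx":0,"dy":80,"dz":0,"wx":0,"wy":0,"wz":0},{"dx":0,"dy":120,"dz":0,"wx":0,"wy":0,"wz":0},{"dx":0,"dy":160,"dz":0,"wx":0,"wy":0,"wz":0},{"dx":0,"dy":200,"dz":0,"wx":0,"wy":0,"wz":0},{"dx":0,"dy":235,"dz":0,"wx":0,"wy":0,"wz":0},{"dx":0,"dy":260,"dz":0,"wx":0,"wy":0,"wz":0},{"dx":0,"dy":275,"dz":0,"wx":0,"wy":0,"wz":0},{"dx":0,"dy":280,"dz":0,"wx":0,"wy":0,"wz":0},{"dx":0,"dy":280,"dz":0,"wx":0,"wy":0,"wz":0}]'
python3 - <<'E'
from h import *
stat()
s=arm.snapshot('scene');cv2.imwrite('pics/s6.png',s);t=arm.snapshot('top');cv2.imwrite('pics/t6.png',t);crop(t,'pics/t6c.png',60,255,150,110,5)
E
```

```text
time_s: 7.45
eef_pos: [0.4761, -0.0331, 0.1917]
eef_rot: [-162.1, 89.6, 12.1]
force: [0.6, -0.7, -0.3]
grip_width: 0.0002
time_s: 8.45
eef_pos: [0.4458, -0.3105, 0.1883]
eef_rot: [-54.7, 90.0, 119.3]
force: [0.1, -0.4, 0.1]
grip_width: 0.0006
t 8.45 tcp [ 0.4458 -0.3105  0.1883] board x,y mm -1.8036323909816523 -359.6700417289664 F [ 0.1402 -0.394   0.1167] Fu -0.3783733842848677 w 0.0006124974844748731
```

View pics/t6c.png

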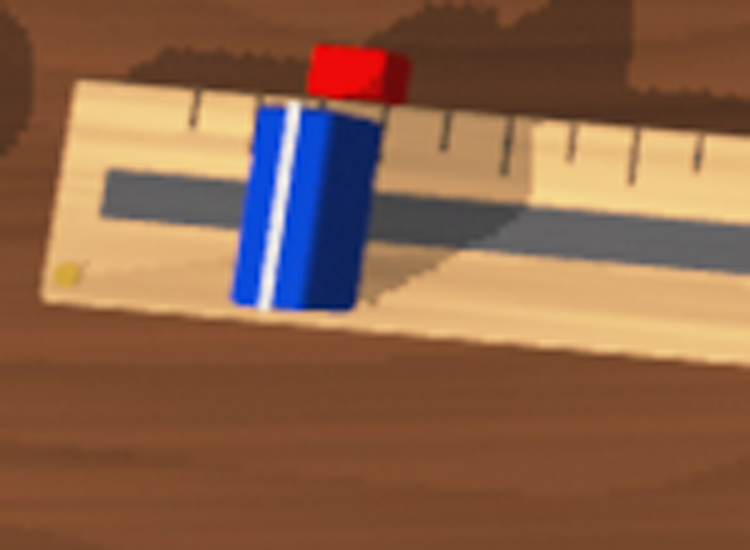

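View pics/t6.png

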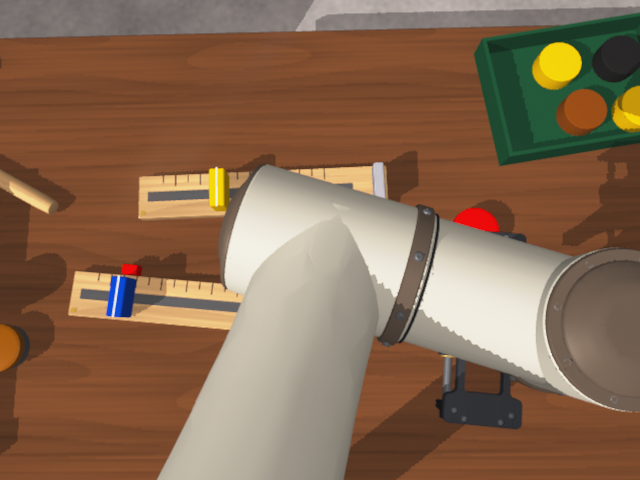

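View pics/s6.png

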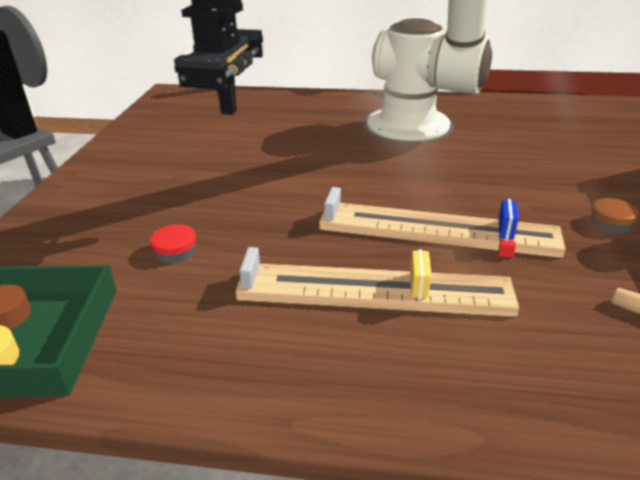

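Run:
```python
from h import *
A=lambda x,y:(60+x/5,255+y/5)
def f(n,p,z):
    d=pix2w(n,p,z)[:2]-c;return np.array([d@v,d@u])*1000
print('line top',f('top',A(293,103),.061),f('top',A(264,310),.061),'clip',f('top',A(351,47),.024),f('top',A(345,100),.024))
s=cv2.imread('pics/s6.png');crop(s,'pics/s6c.png',470,180,100,90,6)
```

```text
line top [ 30.7873 111.7874] [-30.2565 111.2586] clip [ 51.7675 111.7891] [ 35.1416 111.2503]
```

View pics/s6c.png

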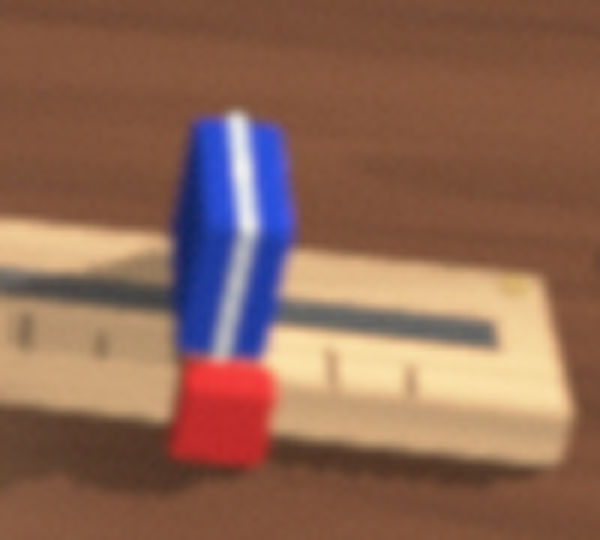

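The top camera puts the line at y = 111.5 mm and the clip centre at 111.5 mm. The scene crop agrees: the line ends at about (222,358), over the clip's 183–275 span. The yellow stop and the tin show at their original pixels and the arm is clear, so I'm handing in.

```bash
python3 -c "
from h import *
stat();print(arm.finish_job())"
```

```text
t 8.55 tcp [ 0.4461 -0.3095  0.1886] board x,y mm -1.5480294433160322 -358.73142813026885 F [ 0.2928 -0.5031 -0.0362] Fu -0.4719747310210783 w 0.00013424829447113417
the job is handed in; nothing more can be done
None
```

I pushed the blue stop about 181 mm along its board with the shut fingers, in three slow nudges with about 7 N resisting. I then backed the arm off, raised it clear and handed the job in at 8.55 s.

- **Line and clip:** the top camera puts the white line level with the clip's centre to within about 1 mm. The scene camera, measured just before the last nudge, implied the line would stop about 2 mm short of centre. Both are well inside the clip's 24 mm width, and the stop was never past the clip.
- **Yellow stop and tin:** in the final pictures both look unmoved. I checked this by eye; the arm partly hid the tin in the last top view, but the scene view showed it in its original place.
- **Refused move:** the first move command was rejected for its row format. Nothing moved, and I resent it with all six keys.

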